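# Open the safety cap of the descaler jug

### The job

The dishwasher needs descaling: on the square descaler jug that stands in its steel holder, push the wide child-proof cap down against its spring and, keeping it down, twist it about a quarter turn anticlockwise (seen from above) until it is free, then lift it straight off. Finish while still holding the cap level, still, and straight above the jug's mouth, about 8 cm clear of it; do not put it down or let it go. Do not move or knock over the mug, the tin or the washing-up bottle.

Things in the scene. Friction and masses are not known exactly. Their poses are not given: they have to be found in the camera images.
- cap_center (a point): Centre of the safety cap, on its axis and half-way up: ribbed grey plastic, 54 mm across, 30 mm high (top 15 mm above this point, open rim 15 mm below), about 40 g, upright on the jug's neck. z is its axis, up. Fingers may reach past the rim: below it is only the neck with its stops, 41 mm across, and the jug's shoulder starts 22 mm lower.
- cap_top (a point): Middle of the cap's flat top, 190 mm above the worktop at the start. Pressing the cap straight down works against a spring: 6 N to start, about 10 N at 4 mm, where the lock clears, about 14 N at 8 mm, where a hard stop is met. Press 5.5 to 8 mm and stay down for the first half of the turn; let up, it springs back.
- cap: The cap, origin at the centre of its open lower rim, x along the jug's x (within 10 deg) when locked. Two inner lugs on its x axis sit in notches on the neck: pulling does not free it, clockwise is blocked. Pressed, it turns anticlockwise (from above, about +z); from 45 deg of cap turn it can be lifted, 70 to 100 deg is best, a stop comes at about 130 deg.
- jug: White plastic jug, square, 90 by 90 mm, blank labels on its two x faces, round shoulder; it stands in a square steel holder 104 mm wide, screwed to the worktop, and cannot move or turn. Origin on the worktop under its middle; z up along the neck's axis, x and y square to its sides.
- jug_mouth (a point): Centre of the mouth on top of the jug's neck, 173 mm above the worktop; at the start hidden in the cap, 13 mm above the cap's lower rim.
- mug_center (a point): Bystander: clear glass mug, 80 mm across and 95 mm high with a handle, loose; the point is on its axis, half-way up.
- tin_center (a point): Bystander: low round biscuit tin, 108 mm across and 62 mm high, loose; the point is its centre.
- soap_center (a point): Bystander: slim round white washing-up bottle, 60 mm across and 165 mm high with a narrow closed cap, loose; the point is on its axis, half-way up.
Not all that is in view belongs to the job. Several things have the shape of the jug; the one meant has the colours described above. Leave any blue look-alike of the cap alone.

How it is judged:
By the outcome, as a careful person would: the job done as asked, in the order asked, and still so for the second after the job is handed in, while the arm keeps its last pose, push and grip.
It also fails if it takes over 35 s, if anything falls off the work surface, if the arm or the gripper's body presses on something with over 40 N, if the wrist force passes 120 N, or if a joint passes its speed limit or range.

### The arm

A 7-joint arm with a two-finger parallel gripper is mounted at the origin on the work surface. World frame = base frame: x ahead of the robot, y to its left, z up, the work surface at z = 0. Lengths are in mm, angles in rad, forces in N, time in s.
With the tool pointing down it reaches from about 350 to 900 mm from the base axis. Payload 7.2 kg.
Tool frame: the origin (TCP) lies on the front face of the gripper's body, between the roots of the fingers; the fingertips stand 80 mm ahead of it and the grasp point (between the pads) lies 61 mm ahead of it (arm.grip_depth is the distance from the TCP to the grasp point, in mm); z points along the fingers, y is the line along which they close (so a half turn about z gives the same grasp; the last joint's range is limited). The gripper opens to 88 mm and grips with 3 to 60 N. Pads are 20 mm wide; open, the fingers measure 115 mm over their backs; the gripper's body (75 mm by 178 mm) begins 61 mm behind the grasp point.
Start: joints at [-1.195, 0.411, -0.013, 1.596, 0.006, 1.134, -0.082], TCP at [268.368, 564.451, 302.653] pointing down, gripper open.
Joint ranges: [-2.95, 2.95], [-0.29, 1.99], [-1.47, 1.44], [0.14, 2.54], [-1.03, 4.17], [0.13, 1.85], [-2.86, 2.86]. Speed limits (rad/s): [2.39, 2.39, 3.01, 3.01, 3.14, 3.14, 3.14].

### API

Orientations are given as [roll, pitch, yaw] about the fixed x, y, z axes, in that order (R = Rz(yaw) Ry(pitch) Rx(roll)).
In Python, from cell import arm, imaging gives the robot as it stands. The module is installed in compiled form; this text tells all that it offers.
- The arm moves only by the shell command python3 -m crank 'ROWS' [FORCE]. ROWS is JSON, a list that holds one entry, the list of rows, each a list of 5 numbers: the shift along the world's x, y, z in m, then the turn about the world's z in rad, then the opening, from 0 (shut) to 1 (fully open). A call has 1 to 12 rows; each row shifts and turns the commanded pose from where the row before left it; what a row does not reach is not made up. A row lasts 1/12 s, in which the tool goes at most 41.7 mm and 7.16 degrees, less where a joint would pass 70% of its speed; a pose out of reach is approached as far as the arm can. A call is refused whole if a number of a shift passes 0.0417 or a number of a turn 0.125, either way. A call with a gripper value outside its range is refused whole. The fingers move at their own pace and stop on an object; FORCE is the grip in N (left out, the last holds). Time passes only in rows, so rows that do not move let the fingers close. It gives the time, the measured TCP pose, the force, the opening and the grip force at its end, in the units of the state.
- arm.get_obs(): the state, without advancing time (a new reading comes with each control period).
- imaging.get_image(name): name is "side" or "top" or "wrist"; returns a dict with "img" (384x512x3 uint8, red, green, blue), "camera_matrix" (3x3 intrinsics, pixels), "cam_to_world" (4x4, takes a point from camera to world coordinates); the wrist camera has in their place "T_tool_cam" (4x4, takes a point from camera to tool coordinates, whose origin is the TCP and whose axes are the flange's). Camera axes: x right, y down, z forward; pixel columns grow to the right and rows downward; lengths in mm; the calibration is good to about 2 mm. A picture is of the moment at which its call begins: read the wrist's pose just before it. There is no depth.
- arm.hand_in(): hands the job in; it is judged then, once.
The state is a dict: "t": time; "qpos": joint angles; "joint_vel": joint speeds; "joint_efforts": joint torques, N m; "tcp_pos": TCP position; "eef_rot": TCP orientation; "force": force on the tool from outside, world axes, zero at the start; "wrist_torque": the same for the moment, N m; "finger_gap": opening from 0.0 (shut) to 1.0 (fully open); "finger_force": force on a finger pad.
Only numpy, scipy, OpenCV 4.12 (cv2) and the standard library are available. Lean on these libraries where they do the work, as an engineer would, in place of code of your own. Each camera call takes 0.05 s, during which the arm holds its last target. There are 200 camera calls.

## Working session

There is one attempt and no reset: what is moved stays moved. The work goes in short steps, Python scripts to look and compute and a shell command to move; the robot and the scene stay as the last step left them, time stands still between calls to the robot, and variables do not carry over. Pictures are saved under pics/ and viewed, at most 10 in all, crops included, and the job is handed in when it is done.

```bash
mkdir -p pics; cat > h.py <<'E'
import numpy as np, cv2
from cell import arm, imaging
from scipy.spatial.transform import Rotation as R
def cam(n):
    o=arm.get_obs(); d=imaging.get_image(n); K=np.array(d["camera_matrix"])
    if n=="wrist":
        T=np.eye(4); T[:3,:3]=R.from_euler('xyz',o["eef_rot"]).as_matrix(); T[:3,3]=o["tcp_pos"]
        T=T@np.array(d["T_tool_cam"])
    else: T=np.array(d["cam_to_world"])
    return np.array(d["img"]),K,T
def ray(K,T,u,v):
    r=T[:3,:3]@np.linalg.solve(K,[u,v,1.]); return T[:3,3],r/np.linalg.norm(r)
def onz(K,T,u,v,z):
    c,r=ray(K,T,u,v); return c+r*(z-c[2])/r[2]
def proj(K,T,p):
    q=K@(T[:3,:3].T@(np.array(p)-T[:3,3])); return q[:2]/q[2]
def save(n,im): cv2.imwrite("pics/"+n,im[:,:,::-1])
E
python3 - <<'E'
from h import *
ims=[]
for n in("top","side"):
    im,K,T=cam(n); np.savez(n,im=im,K=K,T=T); save(n+".png",im); print(n,T[:3,3].round(),T[:3,2].round(2))
o=arm.get_obs(); print(o["eef_rot"],o["t"],o["force"],o["finger_gap"])
E
```

```text
top [ 269.  -25. 1125.] [ 0.18  0.   -0.98]
side [-303. -784.  773.] [ 0.6   0.62 -0.51]
[-3.14017516e+00  1.13803051e-04  2.69780910e+00] 0.1 [ 0.22554845 -0.13299927  0.00917625] 1.0057610877654866
```

View pics/top.png

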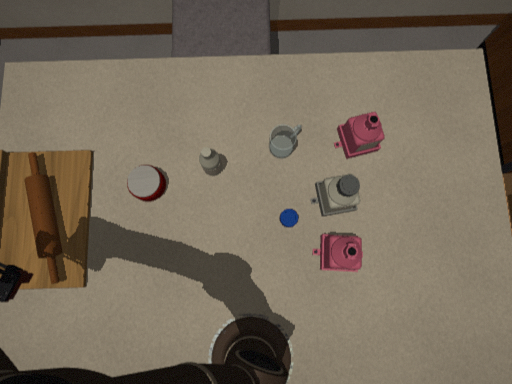

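View pics/side.png

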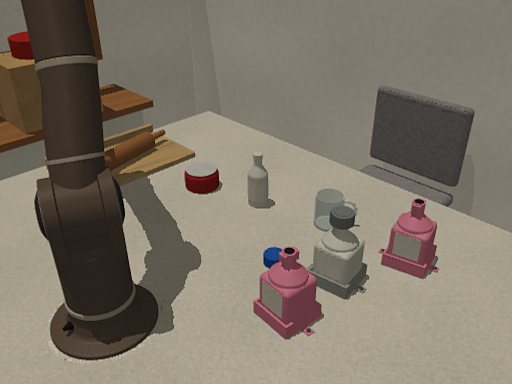

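The white jug with the grey cap is at about (337,195) in the top view, with the cap at (348,185). In the side view the cap is at (342,217). Pink look-alikes stand on either side of it, and the mug is behind at (282,142).

```bash
python3 - <<'E'
from h import *
rs={}
for n,(x0,x1,y0,y1) in dict(top=(325,370,165,205),side=(322,362,200,235)).items():
    d=np.load(n+".npz"); im,K,T=d["im"],d["K"],d["T"]
    c=im[y0:y1,x0:x1].astype(int); m=((c.max(2)<115)&(np.ptp(c,2)<25)).astype(np.uint8)
    m=cv2.morphologyEx(m,cv2.MORPH_OPEN,np.ones((3,3)))
    k,l,s,ce=cv2.connectedComponentsWithStats(m)
    for i in range(1,k): print(n,s[i],ce[i]+[x0,y0])
    i=1+s[1:,4].argmax(); u,v=ce[i]+[x0,y0]; rs[n]=ray(K,T,u,v)
    for z in(175,190): print(n,z,onz(K,T,u,v,z).round(1))
    im2=cv2.resize(im[y0-30:y1+30,x0-30:x1+30],None,fx=4,fy=4); save(n+"c.png",im2)
(a,r),(b,q)=rs["top"],rs["side"]
st=np.linalg.lstsq(np.c_[r,-q],b-a,rcond=None)[0]; p,w=a+st[0]*r,b+st[1]*q
print("tri",(p+w)/2,np.linalg.norm(p-w))
d=np.load("top.npz")
for nm,u,v,z in(("mug",282,142,60),("jugN",373,119,170),("jugS",351,251,170),("tin",146,182,62)):print(nm,onz(d["K"],d["T"],u,v,z).round())
E
```

```text
top [ 11   9  24  23 444] [347.59459459 185.34684685]
top [ 0 25  5 15 50] [326.3  198.16]
top 175 [ 458.4 -267.6  175. ]
top 190 [ 455.4 -263.8  190. ]
side [  0   2  33  33 762] [339.26377953 217.59055118]
side 175 [ 454.8 -267.6  175. ]
side 190 [ 435.8 -280.5  190. ]
tri [ 457.70343671 -266.99263221  173.77372046] 2.54458748718136
mug [ 620. -110.   60.]
jugN [ 642. -352.  170.]
jugS [ 288. -265.  170.]
tin [508. 297.  62.]
```

View pics/topc.png

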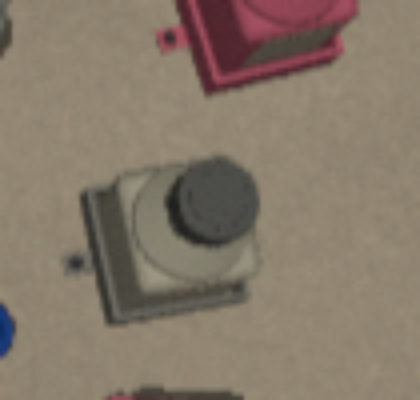

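```bash
python3 -m crank '[[[0.010,-0.02,0.005,-0.04,1],[0.012,-0.035,0.005,-0.07,1],[0.012,-0.035,0.005,-0.07,1],[0.012,-0.035,0.005,-0.07,1],[0.012,-0.035,0,-0.07,1],[0.012,-0.035,0,-0.07,1],[0.010,-0.035,0,-0.07,1],[0.008,-0.035,0,-0.07,1],[0.008,-0.035,0,-0.07,1],[0.008,-0.035,0,-0.07,1],[0.008,-0.035,0,-0.07,1],[0.008,-0.035,0,-0.07,1]]]'
python3 -m crank '[[[0.008,-0.035,0,-0.07,1],[0.008,-0.035,0,-0.07,1],[0.008,-0.035,0,-0.07,1],[0.008,-0.035,0,-0.07,1],[0.008,-0.035,0,-0.07,1],[0.006,-0.035,0,-0.07,1],[0.006,-0.035,0,-0.07,1],[0.006,-0.035,0,-0.07,1],[0.006,-0.035,0,-0.07,1],[0.004,-0.035,0,-0.07,1],[0,-0.035,0,-0.07,1],[0,-0.02,0,-0.05,1]]]'
python3 -m crank '[[[0,0,0,0,1],[0,0,0,0,1]]]'
python3 - <<'E'
from h import *
o=arm.get_obs(); print(o["tcp_pos"],o["eef_rot"],o["qpos"].round(2) if hasattr(o["qpos"],"round") else o["qpos"])
im,K,T=cam("wrist"); save("w1.png",im); np.savez("w1",im=im,K=K,T=T); print(T.round(2), proj(K,T,[456,-266,190]))
E
```

```text
t: 1.1
tcp_pos: [388.2, 157.6, 322.6]
eef_rot: [-3.141, -0.0, 1.884]
force: [0.2, 0.9, -0.5]
finger_gap: 1.0
finger_force: 0.0
t: 2.1
tcp_pos: [455.6, -249.2, 322.7]
eef_rot: [3.141, 0.002, 1.061]
force: [-0.2, 0.7, -0.4]
finger_gap: 1.006
finger_force: 0.0
t: 2.27
tcp_pos: [455.8, -246.4, 322.2]
eef_rot: [-3.141, 0.001, 1.066]
force: [-0.2, 0.8, -0.4]
finger_gap: 0.997
finger_force: 0.0
[ 455.84650437 -246.42392515  322.21864496] [-3.14068880e+00  8.22846758e-04  1.06565036e+00] [-0.23  0.25  0.77  1.86 -0.19  1.11  0.11]
[[ 8.7000e-01 -4.7000e-01 -1.2000e-01  4.9005e+02]
 [-4.8000e-01 -8.5000e-01 -2.2000e-01 -1.8569e+02]
 [-0.0000e+00  2.5000e-01 -9.7000e-01  4.0531e+02]
 [ 0.0000e+00  0.0000e+00  0.0000e+00  1.0000e+00]] [265.93547409 236.01770017]
```

View pics/w1.png

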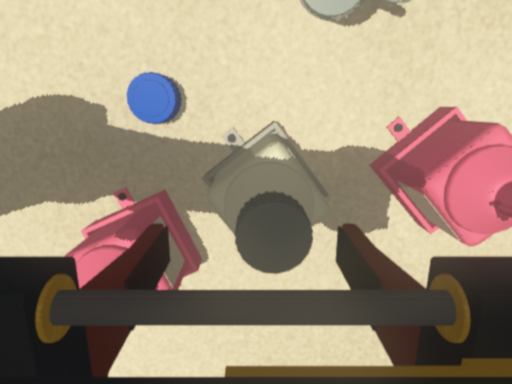

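The wrist view shows the cap as a dark disc centred near (273,235), with the blue look-alike at (152,98). The fingers are on either side of the cap. I'll measure the top rim next.

```bash
python3 - <<'E'
from h import *
d=np.load("w1.npz"); im,K,T=d["im"],d["K"],d["T"]
g=im[185:285,215:335].astype(int); m=(g.max(2)<75).astype(np.uint8)
k,l,s,ce=cv2.connectedComponentsWithStats(m)
i=l[50,60]; print(s[i],ce[i],g[20:90:6,58].max(1))
mm=(l==i).astype(np.uint8); c=max(cv2.findContours(mm,0,1)[0],key=cv2.contourArea)[:,0]+[215,185]
# lower (far) part of contour belongs to the top rim: circle fit on z=190
P=np.array([onz(K,T,u,v,190)[:2] for u,v in c if v>=232 and v<284])
f=lambda P:np.linalg.lstsq(np.c_[2*P,np.ones(len(P))],(P**2).sum(1),rcond=None)[0]
x=f(P);print("rim",x[:2],np.sqrt(x[2]+x[:2]@x[:2]))
(u,v),r=cv2.minEnclosingCircle(c.astype(np.float32)); print(u,v,r,onz(K,T,u,v,190),onz(K,T,u,v,180))
# expected outline of candidate
for cx,cy in[(456,-266),x[:2]]:
  q=np.array([proj(K,T,[cx+27*np.cos(a),cy+27*np.sin(a),z]) for z in(160,190) for a in np.arange(0,6.3,.1)]);print(q.min(0),q.max(0))
print(c.min(0),c.max(0))
E
```

```text
[    0     0   120   100 11374] [59.63478108 51.23922982] [76 75 75 76 77 78 78 80 81 83 84 86]
rim [ 452.50426641 -285.11264067] 43.52889741903879
274.5 234.5 77.39842224121094 [ 461.71399438 -267.87755088  190.        ] [ 460.39774176 -271.69456915  180.        ]
[226.92755487 187.87065643] [304.97720718 271.42659633]
[236.22229804 211.02934386] [312.71272656 294.4260248 ]
[215 185] [334 284]
```

```bash
python3 - <<'E'
from h import *
d=np.load("w1.npz"); im,K,T=d["im"],d["K"],d["T"]
g=im[185:285,215:335].max(2).astype(int); print(g[50,0:120:6],g[0:100:6,58])
t,m=cv2.threshold(g.astype(np.uint8),0,255,cv2.THRESH_BINARY_INV+cv2.THRESH_OTSU); print(t)
for t in(85,92,98,104):
    k,l,s,ce=cv2.connectedComponentsWithStats(cv2.morphologyEx((g<t).astype(np.uint8),cv2.MORPH_OPEN,np.ones((5,5)))); i=l[35,58]
    print(t,s[i]+[215,185,0,0,0])
    if i==0: continue
    c=max(cv2.findContours((l==i).astype(np.uint8),0,1)[0],key=cv2.contourArea)[:,0]+[215,185]
    P=np.array([onz(K,T,u,v,190)[:2] for u,v in c if 236<=v<284])
    x=np.linalg.lstsq(np.c_[2*P,np.ones(len(P))],(P**2).sum(1),rcond=None)[0];print("rim",x[:2],np.sqrt(x[2]+x[:2]@x[:2]))
for cx,cy in[(456,-266),(460,-268)]:
  q=np.array([proj(K,T,[cx+27*np.cos(a),cy+27*np.sin(a),z]) for z in(160,190) for a in np.arange(0,6.3,.1)]);print(q.min(0),q.max(0))
E
```

```text
[233 230 233 215  84  83  81  80  79  78  77  78  77  78  79  80 108 225
 227 230] [126  97  69  75  75  75  75  76  77  78  79  81  83  83  85 227 230]
162.0
85 [ 236  193   75   74 4147]
rim [ 464.14320601 -269.19678289] 22.88108801267684
92 [ 236  192   75   80 4785]
rim [ 460.02825304 -269.66367851] 25.409533173196724
98 [ 236  192   75   80 4839]
rim [ 460.01193506 -269.71464651] 25.51194382290167
104 [ 235  192   77   80 4889]
rim [ 460.13831575 -269.61240194] 25.756095968150508
[226.92755487 187.87065643] [304.97720718 271.42659633]
[233.38482013 187.6317964 ] [311.45159427 271.19105534]
```

```bash
python3 -m crank '[[[0.004,-0.0226,0,0,1],[0,0,-0.015,0,1],[0,0,-0.02,0,1],[0,0,-0.02,0,1],[0,0,-0.02,0,1],[0,0,-0.011,0,1],[0,0,0,0,1],[0,0,0,0,1]]]'
python3 - <<'E'
from h import *
o=arm.get_obs(); print(o["tcp_pos"],o["force"],o["qpos"])
im,K,T=cam("wrist"); save("w2.png",im)
E
```

```text
t: 2.98
tcp_pos: [460.5, -267.3, 236.7]
eef_rot: [-3.141, -0.0, 1.069]
force: [0.3, -0.5, 0.4]
finger_gap: 1.001
finger_force: 0.0
[ 460.54992823 -267.31149273  236.71510976] [ 0.33577274 -0.48590534  0.35129434] [-0.12861612  0.38617613  0.7251285   1.93118784 -0.31450707  0.9400817
  0.24700783]
```

View pics/w2.png

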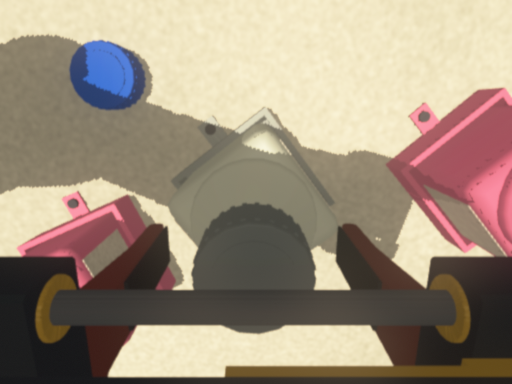

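The cap spans columns 193–315, so its centre at about 254 lies midway between the fingers at 168 and 338. I'll close the gripper.

```bash
python3 -m crank '[[[0,0,0,0,0.75],[0,0,0,0,0.62],[0,0,0,0,0.5],[0,0,0,0,0.4],[0,0,0,0,0.4],[0,0,0,0,0.4]]]' 45
python3 -m crank '[[[0,0,0,0,0.4],[0,0,0,0,0.4],[0,0,0,0,0.4]]]'
```

```text
t: 3.53
tcp_pos: [460.5, -268.2, 236.8]
eef_rot: [3.141, -0.0, 1.068]
force: [-1.1, 0.4, 0.7]
finger_gap: 0.598
finger_force: 45.0
t: 3.78
tcp_pos: [460.5, -268.2, 236.8]
eef_rot: [3.141, -0.0, 1.068]
force: [-0.1, 0.7, 1.9]
finger_gap: 0.594
finger_force: 45.0
```

```bash
python3 -m crank '[[[0,0,-0.002,0,0.4],[0,0,-0.002,0,0.4],[0,0,-0.002,0,0.4],[0,0,-0.001,0,0.4],[0,0,0,0,0.4],[0,0,0,0,0.4]]]'
```

```text
t: 4.28
tcp_pos: [460.5, -268.3, 230.5]
eef_rot: [3.141, -0.001, 1.068]
force: [-2.1, 2.7, 11.3]
finger_gap: 0.597
finger_force: 45.0
```

```bash
python3 -m crank '[[[0,0,-0.0008,0,0.4],[0,0,0,0.05,0.4],[0,0,0,0.08,0.4],[0,0,0,0.08,0.4],[0,0,0,0.08,0.4],[0,0,0,0,0.4]]]'
python3 -c "
from h import *
o=arm.get_obs();print(o['wrist_torque'],o['qpos'])"
```

```text
t: 4.78
tcp_pos: [460.6, -268.5, 229.9]
eef_rot: [3.14, -0.0, 1.363]
force: [-3.3, 2.2, 12.2]
finger_gap: 0.596
finger_force: 45.0
[0.32386965 0.66602685 0.05897608] [-0.06736287  0.37961905  0.64553621  1.93468089 -0.28572103  0.91727398
  0.51137019]
```

```bash
python3 -m crank '[[[0,0,0,0.1,0.4],[0,0,0,0.1,0.4],[0,0,0,0.1,0.4],[0,0,0,0.1,0.4],[0,0,0,0.1,0.4],[0,0,0,0.1,0.4],[0,0,0,0,0.4]]]'
python3 -m crank '[[[0,0,0,0.1,0.4],[0,0,0,0.1,0.4],[0,0,0,0.1,0.4],[0,0,0,0.1,0.4],[0,0,0,0.1,0.4],[0,0,0,0.08,0.4],[0,0,0,0,0.4],[0,0,0,0,0.4]]]'
python3 -c "
from h import *
o=arm.get_obs();print(o['wrist_torque'],o['qpos'])
im,K,T=cam('wrist'); save('w3.png',im)"
```

```text
t: 5.37
tcp_pos: [459.4, -268.3, 229.5]
eef_rot: [-3.141, -0.001, 1.963]
force: [-7.5, 2.9, 12.4]
finger_gap: 0.598
finger_force: 45.0
t: 6.03
tcp_pos: [458.4, -268.8, 229.3]
eef_rot: [-3.141, -0.003, 2.537]
force: [-8.8, 1.1, 12.2]
finger_gap: 0.592
finger_force: 45.0
[0.13197381 1.84413598 0.1142461 ] [ 0.14116123  0.34290616  0.37294141  1.92426421 -0.15548617  0.90513779
  1.55734088]
```

View pics/w3.png

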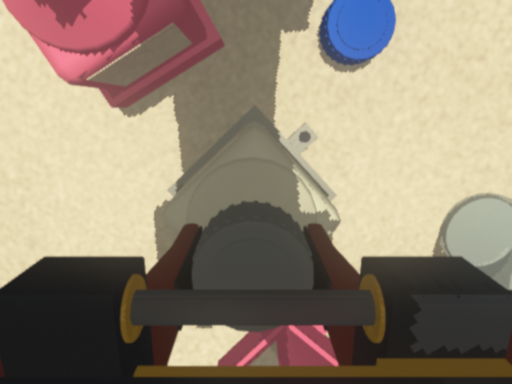

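The tool has turned 84° with the cap held and centred at (254,268). There is an 8 N side load, so I'll ease that off and then lift slowly.

```bash
python3 -m crank '[[[-0.001,0,0,0,0.4],[-0.0005,0,0.003,0,0.4],[0,0,0.003,0,0.4],[0,0,0.004,0,0.4],[0,0,0.004,0,0.4],[0,0,0,0,0.4]]]'
```

```text
t: 6.58
tcp_pos: [458.1, -268.4, 243.0]
eef_rot: [-3.141, -0.001, 2.537]
force: [-4.6, -0.9, 1.4]
finger_gap: 0.596
finger_force: 45.0
```

```bash
python3 -m crank '[[[0,0,0.004,0,0.4],[0,0,0.006,0,0.4],[0,0,0.008,0,0.4],[0,0,0.012,0,0.4],[0,0,0.015,0,0.4],[0,0,0.015,0,0.4],[0,0,0.012,0,0.4],[0,0,0.008,0,0.4],[0,0,0.005,0,0.4],[0,0,0.002,0,0.4],[0,0,0,0,0.4],[0,0,0,0,0.4]]]'
python3 - <<'E'
from h import *
o=arm.get_obs();print(o['tcp_pos'],o['force'],o['wrist_torque'])
for n in("top","side"):
    im,K,T=cam(n); np.savez(n+"2",im=im,K=K,T=T)
    if n=="side": save("s2.png",cv2.resize(im[130:300,250:450],None,fx=3,fy=3))
    print(n,[proj(K,T,[460,-269,z]).round() for z in(173,253,268)])
im,K,T=cam("wrist"); save("w4.png",im)
E
```

```text
t: 7.58
tcp_pos: [458.8, -267.9, 329.4]
eef_rot: [-3.142, -0.001, 2.538]
force: [0.5, -1.1, -0.5]
finger_gap: 0.597
finger_force: 45.0
[ 458.78407901 -267.94842677  329.39059083] [ 0.47336099 -1.13111004 -0.54825558] [-0.02587556  0.05482893 -0.01457859]
top [array([348., 185.]), array([356., 178.]), array([358., 177.])]
side [array([341., 218.]), array([344., 186.]), array([345., 180.])]
```

View pics/s2.png

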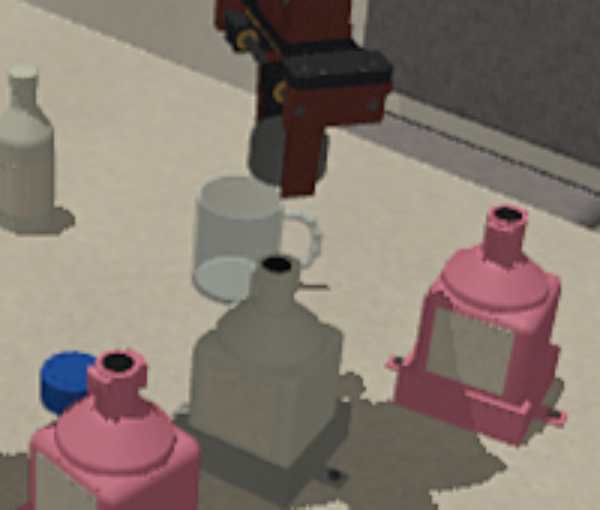

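View pics/w4.png

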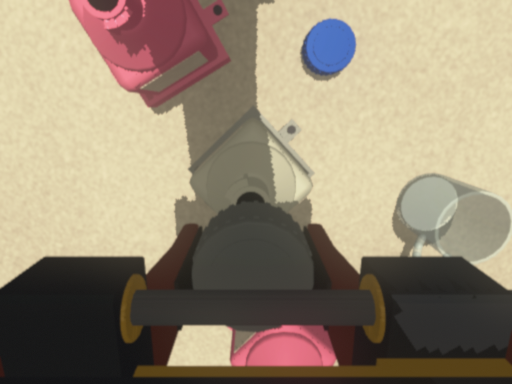

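The cap hangs level in the gripper. In the side view it is at about (345,180), with the open mouth below at (342,218), matching the projection of one vertical axis. The mug and washing-up bottle stand as before. I'll let it settle and hand in.

```bash
python3 -m crank '[[[0,0,0,0,0.4],[0,0,0,0,0.4],[0,0,0,0,0.4],[0,0,0,0,0.4]]]' && python3 -c "
from cell import arm
print(arm.hand_in())"
```

```text
t: 8.07
tcp_pos: [458.8, -268.1, 329.8]
eef_rot: [-3.142, -0.0, 2.538]
force: [-0.6, -0.1, -0.9]
finger_gap: 0.597
finger_force: 45.0
the job is handed in; nothing more can be done
None
```

I pressed the cap down, turned it about 84° anticlockwise and lifted it straight off; it is held level and still about 8 cm above the jug's mouth, and the job was handed in after about 8 s of robot time (no verdict was returned).

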